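# Lay out the carving gouges by width in the tool rest

### The arm

A 6-joint arm with a two-finger parallel gripper is mounted at the origin on the work surface. World frame = base frame: x ahead of the robot, y to its left, z up, the work surface at z = 0. Lengths are in mm, angles in rad, forces in N, time in s.
With the tool pointing down it reaches from about 350 to 875 mm from the base axis. Payload 4.2 kg.
Tool frame: the origin (TCP) lies between the finger pads; the fingertips stand 11 mm ahead of it and the grasp point (between the pads) lies 8 mm behind it; z points along the fingers, y is the line along which they close (so a half turn about z gives the same grasp; the last joint's range is limited). The gripper opens to 85 mm and grips with 20 to 120 N. Pads are 22 mm wide; open, the fingers measure 114 mm over their backs; the gripper's body (76 mm by 85 mm) begins 54 mm behind the grasp point. The pads swing forward as they close: fully open they stand 13 mm farther back than shut.
Start: joints at [1.373, 0.385, 0.008, 0, -1.194, -0.259], TCP at [275.64, 560.911, 242.312] pointing down, gripper open.
Joint ranges: [-3.14, 3.14], [-1.21, 2.06], [-1.07, 1.41], [-3.16, 2.05], [-2.99, -0.16], [-3.1, 3.1]. Speed limits (rad/s): [2.79, 2.79, 3.14, 3.14, 3.14, 3.14].

### API

Orientations are given as a unit quaternion [x, y, z, w].
In Python, from cell import arm, vision gives the robot as it stands.
- The arm moves only by the tool arm_command, never from a script. Its arguments are lists of equal length, an entry for each row: "twist": the turn, a rotation vector about the tool's x, y, z in degrees, a list of three; "slide": the shift along the tool's x, y, z in m, a list of three; "claw": the finger opening in m, from 0 to 0.0854. In form: {"twist": [[wx, wy, wz], ...], "slide": [[tx, ty, tz], ...], "claw": [claw, ...]}. A call has 1 to 8 rows; each row shifts and turns the commanded pose from where the row before left it, along the tool's axes as they then stand; what a row does not reach is not made up. A row lasts 1/12 s, in which the tool goes at most 41.7 mm and 7.16 degrees, less where a joint would pass 70% of its speed; a pose out of reach is approached as far as the arm can. A call is refused whole if a number of a shift passes 0.0417 or a number of a turn 7.16, either way. A call with a gripper value outside its range is refused whole. The fingers move at their own pace and stop on an object; "force" is the grip in N (left out, the last holds). Time passes only in rows, so rows that do not move let the fingers close. It gives the time, the measured TCP pose, the force, the opening and the grip force at its end, in the units of the state.
- arm.read_state(): the state, without advancing time (a new reading comes with each control period).
- vision.grab_frame(name): name is "scene" or "top" or "wrist"; returns (picture, depth): 420x560x3 uint8, red, green, blue; 420x560 float32, mm along the optical axis (not along the pixel's ray), 0 where there is no reading.
- vision.calibration(name): a dict with "fx", "fy", "cx", "cy" (pixels), "distortion" ([k1, k2, p1, p2, k3] as OpenCV has them; the pictures are not rectified), "R" (3x3) and "t" (3): a world point X has camera coordinates R X + t; the wrist camera has in their place "T_tool_cam" (4x4, takes a point from camera to tool coordinates, whose origin is the TCP and whose axes are the flange's). Camera axes: x right, y down, z forward; pixel columns grow to the right and rows downward; lengths in mm; the calibration is good to about 2 mm. A picture is of the moment at which its call begins: read the wrist's pose just before it. calibration takes no time and is no camera call.
- arm.hand_in(): hands the job in; it is judged then, once.
The state is a dict: "time_s": time; "qpos": joint angles; "dq": joint speeds; "tau": joint torques, N m; "tool_pos": TCP position; "ee_rot": TCP orientation; "ft_force": force on the tool from outside, world axes, zero at the start; "torque": the same for the moment, N m; "finger_gap": opening from 0.0 (shut) to 1.0 (fully open); "gripper_force": force on a finger pad.
Only numpy, scipy, OpenCV 4.12 (cv2) and the standard library are available. Lean on these libraries where they do the work, as an engineer would, in place of code of your own. Each camera call takes 0.05 s, during which the arm holds its last target. There are 200 camera calls.

### The job

Lay the four loose gouges into the four empty slots of the notched tool rest, one to a slot, so that the blades widen step by step along the row from the narrowest gouge at one end to the widest at the other, which are already in place. Each handle lies down in both rails, with its blade pointing away from the robot and in line with the two already there. Do not let the gouges knock against one another, and leave those two, the wax tin and the slip stone where they are.

Things in the scene. Friction and masses are not known exactly. Their poses are not given: they have to be found in the camera images.
- rest: Fixed notched tool rest: pale board 130 x 354 x 8 mm with two dark 14 mm rails along y at x = -35 and +35 mm. Six slots, 38 mm wide, cross both at y = -140, -84, -28, 28, 84, 140 mm; slot floor 18, tooth tops 36 mm above the bench. Origin: centre of underside. x away from the robot (yaw within 0.2 rad), y left, z up. A seated gouge's origin is at x = 30, z = 29 mm, its axis along x.
- gouge_black: Carving gouge, black handle, steel blade 6 mm wide (narrowest), 81 g. In an end slot of the rest from the start, either end; stays. 260 mm long; octagonal handle 22 mm across flats from x = -140 to 30 mm, edge at x = 120. Origin on the handle's axis, 11 mm above the bench when lying on it; x to the edge, z up. Balance and grip at x = -30 mm; beside it 34 mm are free for each finger.
- gouge_pale: Carving gouge, pale wood handle, steel blade 12 mm wide, 87 g. Loose on the bench to the right, yaw within 0.2 rad. 260 mm long; octagonal handle 22 mm across flats from x = -140 to 30 mm, edge at x = 120. Origin on the handle's axis, 11 mm above the bench when lying on it; x to the edge, z up. Balance and grip at x = -30 mm; beside it 34 mm are free for each finger.
- gouge_red: Carving gouge, red handle, steel blade 18 mm wide, 93 g. Loose on the bench to the right, yaw within 0.2 rad. 260 mm long; octagonal handle 22 mm across flats from x = -140 to 30 mm, edge at x = 120. Origin on the handle's axis, 11 mm above the bench when lying on it; x to the edge, z up. Balance and grip at x = -30 mm; beside it 34 mm are free for each finger.
- gouge_green: Carving gouge, green handle, steel blade 24 mm wide, 99 g. Loose on the bench to the right, yaw within 0.2 rad. 260 mm long; octagonal handle 22 mm across flats from x = -140 to 30 mm, edge at x = 120. Origin on the handle's axis, 11 mm above the bench when lying on it; x to the edge, z up. Balance and grip at x = -30 mm; beside it 34 mm are free for each finger.
- gouge_blue: Carving gouge, blue handle, steel blade 30 mm wide, 105 g. Loose on the bench to the right, yaw within 0.2 rad. 260 mm long; octagonal handle 22 mm across flats from x = -140 to 30 mm, edge at x = 120. Origin on the handle's axis, 11 mm above the bench when lying on it; x to the edge, z up. Balance and grip at x = -30 mm; beside it 34 mm are free for each finger.
- gouge_yellow: Carving gouge, yellow handle, steel blade 36 mm wide (widest), 111 g. In an end slot of the rest from the start, either end; stays. 260 mm long; octagonal handle 22 mm across flats from x = -140 to 30 mm, edge at x = 120. Origin on the handle's axis, 11 mm above the bench when lying on it; x to the edge, z up. Balance and grip at x = -30 mm; beside it 34 mm are free for each finger.
- tin: Round flat brass-coloured tin of wax, 75 mm across, 38 mm high, standing beyond the loose gouges. Origin: centre of the underside. Stays where it is.
- slip: Grey slip stone, 90 x 30 x 12 mm, lying flat on the bench between the loose gouges' blades and the rest. Origin: centre of the underside, x along its length. Stays where it is.

How it is judged:
By the outcome, as a careful person would: the job done as asked, in the order asked, and still so for the second after the job is handed in, with the robot touching nothing.
It also fails if it takes over 96 s, if anything falls off the work surface, if the arm or the gripper's body presses on something with over 40 N, if the wrist force passes 120 N, or if a joint passes its speed limit or range.

## Working session

There is one attempt and no reset: what is moved stays moved. The work goes in short steps, Python scripts to look and compute and a tool call to move; the robot and the scene stay as the last step left them, time stands still between calls to the robot, and variables do not carry over. Pictures are saved under pics/ and viewed, at most 14 in all, crops included, and the job is handed in when it is done.

Besides the shell and the picture viewer there is one more tool, called as a command line: name --argument value ..., lists and objects as JSON in quotes. arm_command: Moves the arm, as the interface text tells. Its arguments: {"type":"object","properties":{"twist":{"type":"array","items":{"type":"array","items":{"type":"number"}}},"slide":{"type":"array","items":{"type":"array","items":{"type":"number"}}},"claw":{"type":"array","items":{"type":"number"}},"force":{"type":"number"}},"required":["twist","slide","claw"]}

```bash
mkdir -p pics; ls
python3 - <<'E'
from cell import arm, vision
import cv2,numpy as np
s=arm.read_state(); print(s)
for n in ("scene","top"):
    p,d=vision.grab_frame(n); cv2.imwrite(f"pics/{n}0.png",p[:,:,::-1]); np.save(f"pics/{n}0.npy",d)
    c=vision.calibration(n); print(n,c, (d>0).mean())
print(vision.calibration("wrist"))
E
```

```text
pics
{'time_s': 0.0, 'qpos': array([ 1.37260390e+00,  3.85549276e-01,  6.62860050e-03, -5.11914405e-04,
       -1.19398471e+00, -2.58587989e-01]), 'dq': array([ 0.00228861,  0.0009917 , -0.00034878, -0.00032363, -0.00011912,
       -0.00153869]), 'tau': array([-3.06636130e-04, -3.92289913e+01,  1.88402796e+01,  4.18643117e+00,
       -4.75489083e-03,  2.88611268e-06]), 'tool_pos': array([275.40206632, 560.43033165, 241.22511421]), 'ee_rot': array([ 9.74010176e-01, -2.26501673e-01, -2.05952457e-04,  1.06122877e-03]), 'ft_force': array([-0.11715155, -0.13111657, -0.80680917]), 'torque': array([-0.00593816,  0.00357983,  0.03295013]), 'gripper_force': 0.0, 'finger_gap': 0.9977952102151031}
scene {'fx': 486.2194044807242, 'fy': 486.2194044807242, 'cx': 280.30306044581823, 'cy': 206.27700620144847, 'distortion': array([-0.15026272,  0.        ,  0.        ,  0.        ,  0.        ]), 'R': array([[ 0.66737319,  0.7446811 , -0.00794207],
       [ 0.46143349, -0.42185415, -0.78046025],
       [-0.5845444 ,  0.51719351, -0.62515496]]), 't': array([-408.69682838, -252.4054284 , 1517.63707974]
[... 328 characters left out ...]
09756229e-01],
       [ 2.09752565e-01, -1.24817339e-03, -9.77753703e-01]]), 't': array([ -47.41861332,  666.06516729, 1203.16403206])} 0.9958205782312926
{'fx': 307.2289909541229, 'fy': 307.2289909541229, 'cx': 281.0471402539296, 'cy': 209.96791000002733, 'distortion': array([-0.03938086,  0.        ,  0.        ,  0.        ,  0.        ]), 'T_tool_cam': array([[ 7.64144249e-04, -9.59956227e-01, -2.80148994e-01,
         7.29923803e+01],
       [ 9.99999705e-01,  7.11190430e-04,  2.90675116e-04,
        -1.05332222e-01],
       [-7.97961038e-05, -2.80149133e-01,  9.59956487e-01,
        -1.32660959e+02],
       [ 0.00000000e+00,  0.00000000e+00,  0.00000000e+00,
         1.00000000e+00]])}
```

View pics/top0.png

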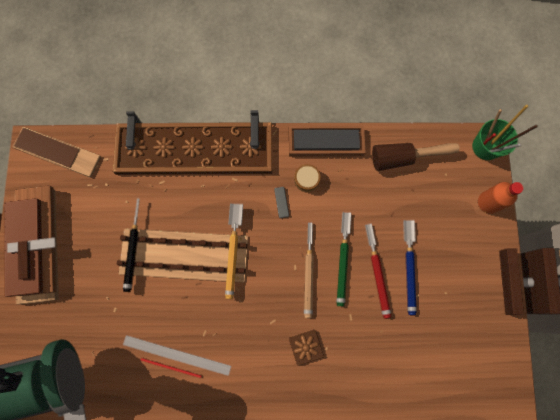

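View pics/scene0.png

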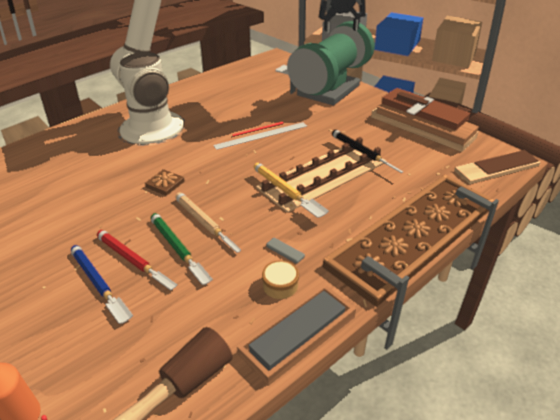

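The top view shows the rest at (184,256), with black in its left-hand slot (131,258) and yellow in its right-hand slot (233,258). The loose gouges are pale (309,275), green (344,265), red (378,275) and blue (411,270). The tin is at (308,178) and the slip at (282,202). The scene view agrees. Next, enlarged crops.

Run:
```python
import cv2
a=cv2.imread("pics/top0.png")
cv2.imwrite("pics/c1.png",cv2.resize(a[195:305,110:260],None,fx=5,fy=5,interpolation=cv2.INTER_CUBIC))
cv2.imwrite("pics/c2.png",cv2.resize(a[205:325,290:440],None,fx=5,fy=5,interpolation=cv2.INTER_CUBIC))
b=cv2.imread("pics/scene0.png")
cv2.imwrite("pics/c3.png",cv2.resize(b[180:330,60:250],None,fx=4,fy=4,interpolation=cv2.INTER_CUBIC))
cv2.imwrite("pics/c4.png",cv2.resize(b[120:225,245:410],None,fx=4.8,fy=4.8,interpolation=cv2.INTER_CUBIC))
```

```text
(no output)
```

View pics/c1.png

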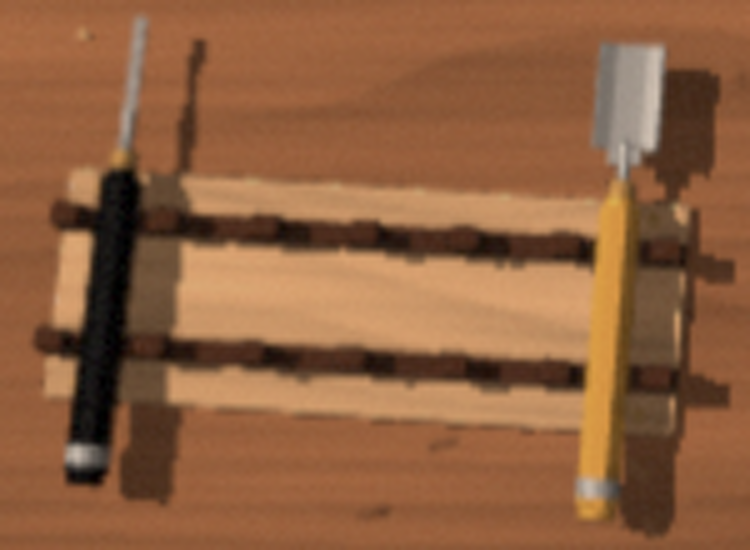

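View pics/c2.png

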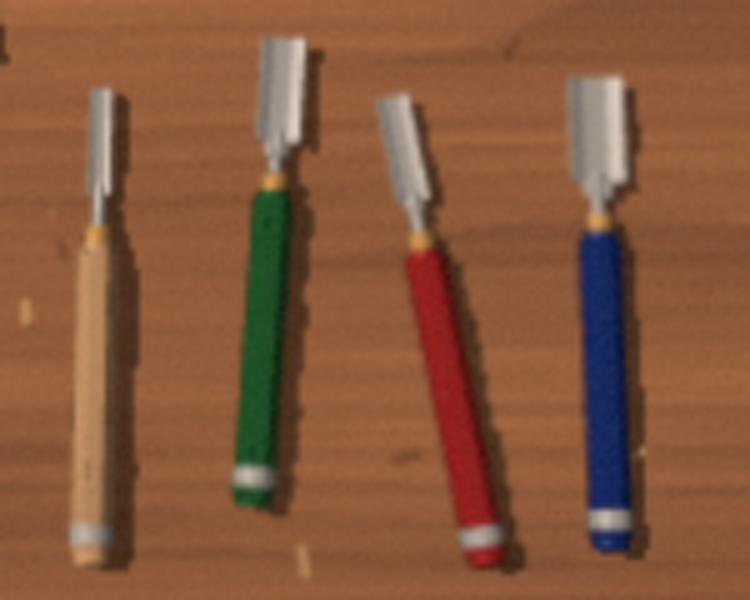

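View pics/c3.png

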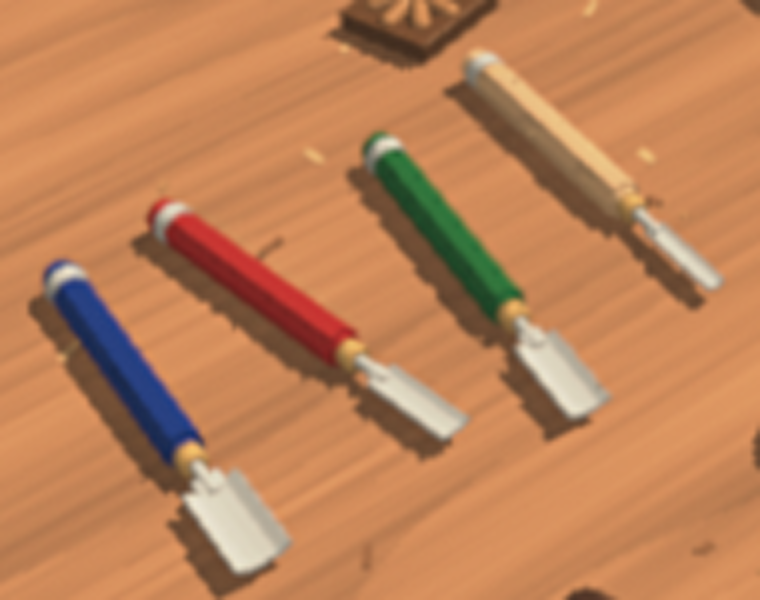

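View pics/c4.png

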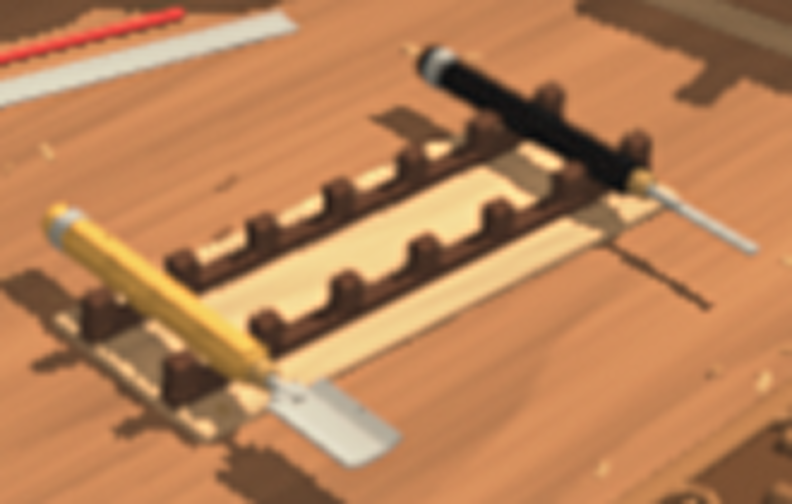

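The crops show butt and edge pixels clearly for all six gouges in both views, plus board corners and outer teeth. The row from black to yellow should run pale, red, green, blue. Next I triangulate.

```bash
cat > h.py <<'E'
import numpy as np,cv2
from cell import arm,vision
def ray(n,u,v):
    c=vision.calibration(n);K=np.array([[c['fx'],0,c['cx']],[0,c['fy'],c['cy']],[0,0,1]])
    q=cv2.undistortPoints(np.array([[[u,v]]],float),K,c['distortion'])[0,0]
    R=np.array(c['R']);t=np.array(c['t']);return -R.T@t, R.T@np.r_[q,1]
def at_z(n,u,v,z):
    o,d=ray(n,u,v);return o+d*(z-o[2])/d[2]
def tri(a,b):
    o1,d1=ray("top",*a);o2,d2=ray("scene",*b)
    s=np.linalg.lstsq(np.c_[d1,-d2],o2-o1,rcond=None)[0]
    p,q=o1+s[0]*d1,o2+s[1]*d2;return (p+q)/2,np.linalg.norm(p-q)
def state():
    from scipy.spatial.transform import Rotation as Ro
    s=arm.read_state();R=Ro.from_quat(s['ee_rot']).as_matrix()
    print('t',round(s['time_s'],2),'pos',s['tool_pos'].round(1),'yaw deg',np.degrees(np.arctan2(R[1,0],R[0,0])).round(2),'zaxis',R[:,2].round(4),'F',s['ft_force'].round(1),'gap',round(s['finger_gap'],3),'grip',s['gripper_force'])
    return s,R
E
python3 - <<'E'
from h import *
np.set_printoptions(suppress=True,precision=1)
C1=lambda x,y:(110+x/5,195+y/5);C2=lambda x,y:(290+x/5,205+y/5);C3=lambda x,y:(60+x/4,180+y/4);C4=lambda x,y:(245+x/4.8,120+y/4.8)
D=np.load("pics/top0.npy")
P=dict(pale=(C2(88,563),C2(101,89),C3(472,60),C3(710,283)),green=(C2(252,503),C2(285,38),C3(374,140),C3(592,404)),
red=(C2(487,563),C2(394,97),C3(157,212),C3(455,430)),blue=(C2(612,547),C2(597,77),C3(56,270),C3(265,560)),
black=(C1(85,475),C1(141,20),C4(427,58),C4(752,248)),yellow=(C1(593,510),C1(633,45),C4(53,215),C4(375,452)))
for k,(a,b,c,d) in P.items():
    p,e=tri(a,c);q,f=tri(b,d);z=29 if k in('black','yellow') else 11
    A=at_z("top",*a,z);B=at_z("top",*b,z);u=(B-A)/np.linalg.norm(B-A)
    m=((np.array(a)*150+np.array(b)*110)/260)
    o,r=ray("top",*m);dd=D[int(round(m[1])),int(round(m[0]))];
    print(k,'butt',p,'edge',q,'err',round(e,1),round(f,1),'| top-only butt',A,'edge',B,'len',np.linalg.norm(B-A).round(1),'yaw',np.degrees(np.arctan2(u[1],u[0])).round(2),'grip',A+u*110,'depth surf',o+r*dd)
for n,a,c in (('farL',(65,213),(636,135)),('nearL',(48,336),(549,88)),('farR',(668,248),(185,352)),('nearR',(658,374),(100,292))):
    print(n,*tri(C1(*a),C4(*c)),at_z("top",*C1(*a),36))
for n,a in (('TL',(68,170)),('TR',(688,207)),('BR',(676,433)),('BL',(45,395))): print(n,at_z("top",*C1(*a),8))
E
```

```text
pale butt [ 376.7 -136.6    9.6] edge [ 638.9 -149.3   10.5] err 0.9 0.1 | top-only butt [ 376.5 -136.9   11. ] edge [ 638.9 -149.2   11. ] len 262.6 yaw -2.69 grip [ 486.4 -142.    11. ] depth surf [ 484.6 -141.4   17.8]
green butt [ 408.3 -226.3   13.5] edge [ 668.8 -252.5   12. ] err 1.5 4.8 | top-only butt [ 408.  -227.3   11. ] edge [ 667.8 -254.7   11. ] len 261.2 yaw -6.02 grip [ 517.4 -238.8   11. ] depth surf [ 514.  -236.1   27.5]
red butt [ 374.8 -354.7   10. ] edge [ 634.6 -313.9    9.2] err 0.9 4.1 | top-only butt [ 374.6 -354.8   11. ] edge [ 633.3 -315.4   11. ] len 261.7 yaw 8.67 grip [ 483.4 -338.3   11. ] depth surf [ 480.8 -335.    26.2]
blue butt [ 382.9 -422.8   11.9] edge [ 645.2 -430.1   10.2] err 2.1 4.6 | top-only butt [ 382.4 -424.1   11. ] edge [ 644.2 -432.    11. ] len 261.9 yaw -1.74 grip [ 492.4 -427.4   11. ] depth surf [ 489.9 -423.7   23.2]
black butt [451.9 354.9  30.6] edge [708.1 339.8  27.3] err 0.8 3.3 | top-only butt [451.7 355.   29. ] edge [706.5 338.   29. ] len 255.4 yaw -3.81 grip [561.5 347.7  29. ] depth surf [556.  344.8  38.7]
yellow butt [432.1  76.5  31.5] edge [691.7  60.   29.2] err 1.1 3.9 | top-only butt [432.5  77.2  29. ] edge [690.5  58.5  29. ] len 258.7 yaw -4.15 grip [542.2  69.2  29. ] depth surf [538.3  68.6  37.4]
farL [596.9 374.8  33.5] 4.044293026633216 [595.1 372.3  36. ]
nearL [527.8 379.4  32.9] 1.913021947174387 [526.9 377.6  36. ]
farR [576.1  39.6  35.4] 5.797753468592838 [574.3  37.2  36. ]
nearR [506.5  43.8  34. ] 3.852207945989981 [505.2  42.1  36. ]
TL [624.1 381.3   8. ]
TR [601.3  28.    8. ]
BR [474.9  33.9   8. ]
BL [496.8 386.7   8. ]
```

arm_command --twist '[[0,0,-5.87],[0,0,-5.87],[0,0,-5.87],[0,0,-5.87],[0,0,0],[0,0,0],[0,0,0],[0,0,0]]' --slide '[[0,0,0],[0,0,0],[0,0,0],[0,0,0],[0.0122,0.0346,0.005],[0.0122,0.0346,0.005],[0.0122,0.0346,0.005],[0.0122,0.0346,0.005]]' --claw '[0.05,0.05,0.05,0.05,0.05,0.05,0.05,0.05]' --force 40

```text
time_s: 0.77
tool_pos: [317.8, 418.6, 221.4]
ee_rot: [1.0, -0.023, -0.0, 0.001]
ft_force: [0.4, -0.0, 0.5]
finger_gap: 0.584
gripper_force: 0.0
```

arm_command --twist '[[0,0,0],[0,0,0],[0,0,0],[0,0,0],[0,0,0],[0,0,0],[0,0,0],[0,0,0]]' --slide '[[0.0122,0.0346,0.005],[0.0122,0.0346,0.005],[0.0122,0.0346,0.005],[0.0122,0.0346,0.005],[0.0122,0.0346,0.005],[0.0122,0.0346,0.005],[0.0122,0.0346,0.005],[0.0122,0.0346,0.005]]' --claw '[0.05,0.05,0.05,0.05,0.05,0.05,0.05,0.05]'

```text
time_s: 1.43
tool_pos: [402.2, 137.5, 182.1]
ee_rot: [1.0, -0.023, -0.0, -0.0]
ft_force: [0.6, -0.2, 0.3]
finger_gap: 0.584
gripper_force: 0.0
```

arm_command --twist '[[0,0,0],[0,0,0],[0,0,0],[0,0,0],[0,0,0],[0,0,0],[0,0,0],[0,0,0]]' --slide '[[0.0122,0.0346,0.005],[0.0122,0.0346,0.005],[0.0122,0.0346,0.005],[0.0122,0.0346,0.005],[0.0122,0.0346,0.005],[0.0122,0.0346,0.005],[0.0122,0.0346,0.005],[0.0122,0.0346,0.005]]' --claw '[0.05,0.05,0.05,0.05,0.05,0.05,0.05,0.05]'

```text
time_s: 2.1
tool_pos: [486.8, -143.7, 141.8]
ee_rot: [1.0, -0.024, -0.0, -0.0]
ft_force: [1.5, 1.5, 0.6]
finger_gap: 0.585
gripper_force: 0.0
```

```bash
cat >> h.py <<'E'
def wpix(pts,s,R):
    c=vision.calibration("wrist");K=np.array([[c['fx'],0,c['cx']],[0,c['fy'],c['cy']],[0,0,1]]);T=np.linalg.inv(c['T_tool_cam'])
    P=(np.atleast_2d(pts)-s['tool_pos'])@R@T[:3,:3].T+T[:3,3]
    return cv2.projectPoints(P,np.zeros(3),np.zeros(3),K,c['distortion'])[0][:,0]
def wat_z(u,v,z,s,R):
    c=vision.calibration("wrist");K=np.array([[c['fx'],0,c['cx']],[0,c['fy'],c['cy']],[0,0,1]]);T=c['T_tool_cam']
    q=cv2.undistortPoints(np.array([[[u,v]]],float),K,c['distortion'])[0,0]
    d=R@T[:3,:3]@np.r_[q,1];o=R@T[:3,3]+s['tool_pos'];return o+d*(z-o[2])/d[2]
E
python3 - <<'E'
from h import *
s,R=state();p,d=vision.grab_frame("wrist");cv2.imwrite("pics/w1.png",p[:,:,::-1])
print(wpix([[486.4,-142,11],[376.5,-136.9,11],[638.9,-149.2,11]],s,R))
print(wat_z(280,210,11,s,R))
E
```

```text
t 2.1 pos [ 486.8 -143.7  141.8] yaw deg -2.7 zaxis [-5.e-04  1.e-04 -1.e+00] F [1.5 1.5 0.6] gap 0.585 grip 0.0
[[278.43287643 206.08945043]
 [278.71240621 312.62845875]
 [278.15285804  13.48087796]]
[ 482.71295833 -143.22168035   11.        ]
```

View pics/w1.png

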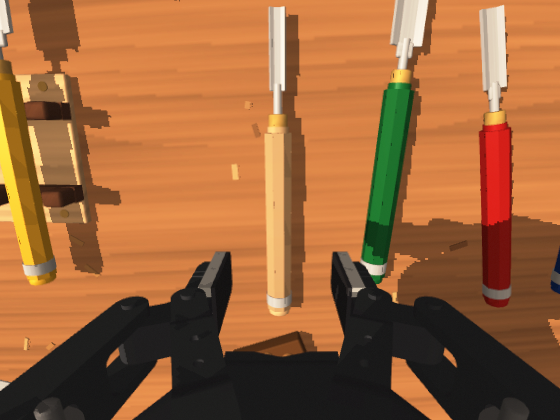

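The wrist view shows the pale gouge centred between the fingers, butt at (279,312) and edge at (277,8). That matches the prediction within about 3 mm, so I descend.

arm_command --twist '[[0,0,0],[0,0,0],[0,0,0],[0,0,0],[0,0,0],[0,0,0],[0,0,0],[0,0,0]]' --slide '[[0.001,-0.0015,0.02],[0,0,0.025],[0,0,0.025],[0,0,0.025],[0,0,0.015],[0,0,0.01],[0,0,0.004],[0,0,0]]' --claw '[0.05,0.05,0.05,0.05,0.05,0.05,0.05,0.05]'

```text
time_s: 2.82
tool_pos: [487.6, -140.3, 17.7]
ee_rot: [1.0, -0.023, -0.001, 0.0]
ft_force: [-0.5, -0.2, 0.5]
finger_gap: 0.586
gripper_force: 0.0
```

arm_command --twist '[[0,0,0],[0,0,0],[0,0,0],[0,0,0],[0,0,0],[0,0,0],[0,0,0],[0,0,0]]' --slide '[[0,0.0015,0.002],[0,0,0.002],[0,0,0],[0,0,0],[0,0,0],[0,0,0],[0,0,0],[0,0,0]]' --claw '[0.05,0.05,0.05,0.015,0.015,0.015,0.015,0.015]'

```text
time_s: 3.48
tool_pos: [488.2, -141.8, 14.9]
ee_rot: [1.0, -0.023, 0.0, 0.0]
ft_force: [-0.7, 0.8, 6.0]
finger_gap: 0.242
gripper_force: 40.0
```

arm_command --twist '[[0,0,0],[0,0,0],[0,0,0],[0,0,1.2],[0,0,0],[0,0,0],[0,0,0],[0,0,0]]' --slide '[[0,0,-0.005],[0,0,-0.02],[0,0,-0.035],[0,0,-0.035],[0.0015,-0.015,-0.005],[0.003,-0.03,0],[0.003,-0.035,0],[0.003,-0.035,0]]' --claw '[0.015,0.015,0.015,0.015,0.015,0.015,0.015,0.015]'

```text
time_s: 4.15
tool_pos: [505.7, -27.0, 114.5]
ee_rot: [0.999, -0.035, 0.0, -0.0]
ft_force: [0.6, -0.2, -1.5]
finger_gap: 0.247
gripper_force: 39.4
```

arm_command --twist '[[0,0,0],[0,0,0],[0,0,0],[0,0,0],[0,0,0],[0,0,0],[0,0,0],[0,0,0]]' --slide '[[0.003,-0.035,0],[0.003,-0.035,0],[0.003,-0.035,0],[0.003,-0.035,0],[0.003,-0.035,0],[0.003,-0.035,0],[0.003,-0.035,0],[0.003,-0.035,0]]' --claw '[0.015,0.015,0.015,0.015,0.015,0.015,0.015,0.015]'

```text
time_s: 4.82
tool_pos: [548.5, 251.4, 113.9]
ee_rot: [0.999, -0.034, -0.001, 0.0]
ft_force: [0.9, -0.2, -0.8]
finger_gap: 0.248
gripper_force: 39.4
```

arm_command --twist '[[0,0,0],[0,0,0],[0,0,0],[0,0,0]]' --slide '[[0.003,-0.03,0],[0.0015,-0.0125,0],[0,0,0],[0,0,0]]' --claw '[0.015,0.015,0.015,0.015]'

```text
time_s: 5.15
tool_pos: [555.7, 291.9, 113.5]
ee_rot: [0.999, -0.034, -0.001, 0.001]
ft_force: [0.3, 0.1, -1.5]
finger_gap: 0.247
gripper_force: 39.4
```

Run:
```python
from h import *
s,R=state();p,d=vision.grab_frame("wrist");cv2.imwrite("pics/w2.png",p[:,:,::-1])
```

```text
t 5.15 pos [555.7 291.9 113.5] yaw deg -3.86 zaxis [-0.0019 -0.0012 -1.    ] F [ 0.3  0.1 -1.5] gap 0.247 grip 39.40116444602609
```

View pics/w2.png

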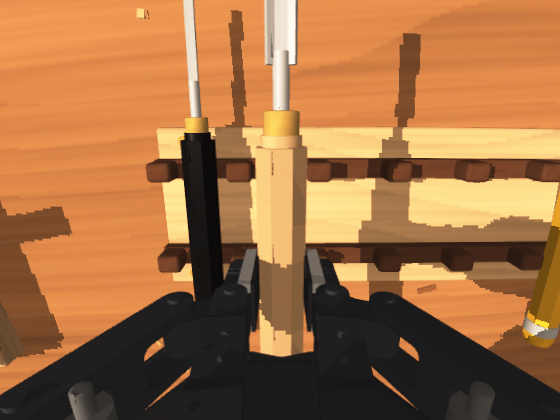

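The wrist view shows the pale gouge held straight over the empty slot beside black, between the far-rail teeth at (240,170) and (320,170). The black handle front is at (198,134). I convert these to check the position.

Run:
```python
from h import *
s,R=state()
for n,u,v,z in(('toothL',240,165,36),('toothR',320,165,36),('toothRR',398,165,36),('near',384,254,36),('nearL',172,254,36),('farL',161,165,36),('black front',198,134,32),('held front',281,148,s['tool_pos'][2]),('boardTL',158,128,8)): print(n,wat_z(u,v,z,s,R).round(1))
```

```text
t 5.2 pos [555.7 291.  113.6] yaw deg -3.92 zaxis [-0.0019 -0.0013 -1.    ] F [ 0.3 -0.8 -0.9] gap 0.243 grip 39.40098572988063
toothL [600.9 315.3  36. ]
toothR [597.2 260.7  36. ]
toothRR [593.7 207.   36. ]
near [527.5 214.9  36. ]
nearL [538.3 373.2  36. ]
farL [604.8 369.7  36. ]
black front [623.4 342.3  32. ]
held front [617.2 286.2 113.6]
boardTL [629.5 378.3   8. ]
```

arm_command --twist '[[0,0,0],[0,0,0],[0,0,0],[0,0,0],[0,0,0],[0,0,0],[0,0,0],[0,0,0]]' --slide '[[0.002,0,0.01],[0,0,0.025],[0,0,0.02],[0,0,0.01],[0,0,0.005],[0,0,0.005],[0,0,0.003],[0,0,0]]' --claw '[0.015,0.015,0.015,0.015,0.015,0.015,0.015,0.015]'

```text
time_s: 5.87
tool_pos: [558.7, 291.8, 36.4]
ee_rot: [0.999, -0.034, 0.0, -0.0]
ft_force: [-0.2, 0.0, -0.6]
finger_gap: 0.246
gripper_force: 39.4
```

arm_command --twist '[[0,0,0],[0,0,0],[0,0,0],[0,0,0],[0,0,0],[0,0,0],[0,0,0]]' --slide '[[0,0.0003,0.0015],[0,0,0.0015],[0,0,0],[0,0,0],[0,0,0],[0,0,0],[0,0,0]]' --claw '[0.015,0.015,0.015,0.015,0.04,0.04,0.04]'

```text
time_s: 6.45
tool_pos: [558.7, 291.8, 33.7]
ee_rot: [0.999, -0.034, 0.0, -0.0]
ft_force: [-0.1, -0.4, -0.3]
finger_gap: 0.472
gripper_force: 0.0
```

arm_command --twist '[[0,0,0],[0,0,0],[0,0,0],[0,0,-6.3],[0,0,-6.27],[0,0,0],[0,0,0],[0,0,0]]' --slide '[[0,0,-0.01],[0,0,-0.035],[0,0,-0.04],[0,0,0],[0,0,0],[-0.0099,0.036,0],[-0.0099,0.036,0],[-0.0099,0.036,0]]' --claw '[0.04,0.04,0.04,0.05,0.05,0.05,0.05,0.05]'

```text
time_s: 7.12
tool_pos: [545.1, 179.6, 119.2]
ee_rot: [0.997, 0.077, 0.001, -0.0]
ft_force: [0.4, -0.7, 0.1]
finger_gap: 0.586
gripper_force: 0.0
```

arm_command --twist '[[0,0,0],[0,0,0],[0,0,0],[0,0,0],[0,0,0],[0,0,0],[0,0,0],[0,0,0]]' --slide '[[-0.0099,0.036,0],[-0.0099,0.036,0],[-0.0099,0.036,0],[-0.0099,0.036,0],[-0.0099,0.036,0],[-0.0099,0.036,0],[-0.0099,0.036,0],[-0.0099,0.036,0]]' --claw '[0.05,0.05,0.05,0.05,0.05,0.05,0.05,0.05]'

```text
time_s: 7.78
tool_pos: [510.4, -118.0, 119.5]
ee_rot: [0.997, 0.076, 0.001, 0.0]
ft_force: [0.7, 0.6, -1.0]
finger_gap: 0.587
gripper_force: 0.0
```

arm_command --twist '[[0,0,0],[0,0,0],[0,0,0],[0,0,0],[0,0,0],[0,0,0],[0,0,0],[0,0,0]]' --slide '[[-0.0099,0.036,0],[-0.0099,0.036,0],[-0.0099,0.036,0],[-0.0099,0.036,0],[-0.0099,0.036,0],[-0.0099,0.036,0],[0,0,0],[0,0,0]]' --claw '[0.05,0.05,0.05,0.05,0.05,0.05,0.05,0.05]'

```text
time_s: 8.45
tool_pos: [483.9, -340.8, 118.8]
ee_rot: [0.997, 0.074, 0.0, 0.0]
ft_force: [0.3, 0.1, -0.5]
finger_gap: 0.582
gripper_force: 0.0
```

Run:
```python
from h import *
s,R=state();p,d=vision.grab_frame("wrist");cv2.imwrite("pics/w3.png",p[:,:,::-1])
print(wpix([[374.6,-354.8,11],[483.4,-338.3,11],[633.3,-315.4,11]],s,R))
```

```text
t 8.45 pos [ 483.9 -340.8  118.8] yaw deg 8.46 zaxis [ 7.e-04 -4.e-04 -1.e+00] F [ 0.3  0.1 -0.5] gap 0.582 grip 0.0
[[277.37673108 327.22294323]
 [276.62881196 213.14033852]
 [275.14540623   3.52172384]]
```

View pics/w3.png

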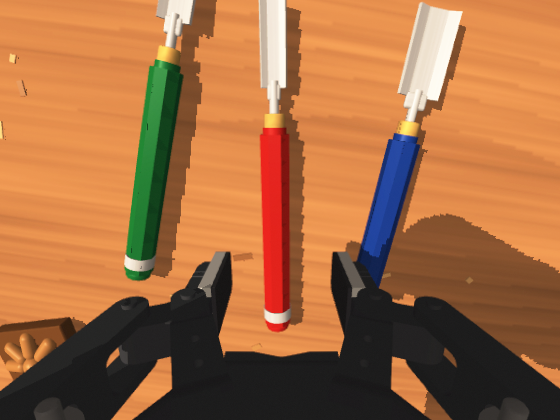

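The red gouge lies midway between the fingers, butt (277,328) and handle front (274,128), as predicted. I descend.

arm_command --twist '[[0,0,-0.2],[0,0,0],[0,0,0],[0,0,0],[0,0,0],[0,0,0],[0,0,0],[0,0,0]]' --slide '[[0.0005,-0.002,0.015],[0,0,0.025],[0,0,0.025],[0,0,0.02],[0,0,0.01],[0,0,0.004],[0,0,0],[0,0,0]]' --claw '[0.05,0.05,0.05,0.05,0.05,0.05,0.05,0.05]'

```text
time_s: 9.17
tool_pos: [485.6, -336.6, 20.4]
ee_rot: [0.997, 0.078, 0.001, 0.001]
ft_force: [0.1, 0.2, -0.2]
finger_gap: 0.588
gripper_force: 0.0
```

arm_command --twist '[[0,0,0],[0,0,0],[0,0,0],[0,0,0],[0,0,0],[0,0,0],[0,0,0],[0,0,0]]' --slide '[[0,0.0015,0.0025],[0,0,0.0025],[0,0,0],[0,0,0],[0,0,0],[0,0,0],[0,0,0],[0,0,0]]' --claw '[0.05,0.05,0.015,0.015,0.015,0.015,0.015,0.015]'

```text
time_s: 9.83
tool_pos: [485.1, -338.4, 14.8]
ee_rot: [0.997, 0.077, 0.0, 0.0]
ft_force: [-0.3, 0.3, 3.8]
finger_gap: 0.245
gripper_force: 40.1
```

arm_command --twist '[[0,0,0],[0,0,0],[0,0,0],[0,0,6.4],[0,0,6.37],[0,0,0],[0,0,0],[0,0,0]]' --slide '[[0,0,-0.005],[0,0,-0.02],[0,0,-0.035],[0,0,-0.035],[0,0,-0.005],[0.001,-0.02,0],[0.002,-0.036,0],[0.002,-0.036,0]]' --claw '[0.015,0.015,0.015,0.015,0.015,0.015,0.015,0.015]'

```text
time_s: 10.5
tool_pos: [495.5, -246.4, 114.3]
ee_rot: [0.999, -0.036, -0.0, -0.0]
ft_force: [0.9, 1.1, -0.6]
finger_gap: 0.245
gripper_force: 39.6
```

arm_command --twist '[[0,0,0],[0,0,0],[0,0,0],[0,0,0],[0,0,0],[0,0,0],[0,0,0],[0,0,0]]' --slide '[[0.002,-0.036,0],[0.002,-0.036,0],[0.002,-0.036,0],[0.002,-0.036,0],[0.002,-0.036,0],[0.002,-0.036,0],[0.002,-0.036,0],[0.002,-0.036,0]]' --claw '[0.015,0.015,0.015,0.015,0.015,0.015,0.015,0.015]'

```text
time_s: 11.17
tool_pos: [531.1, 41.2, 114.3]
ee_rot: [0.999, -0.034, -0.0, -0.0]
ft_force: [0.9, -0.3, -0.7]
finger_gap: 0.246
gripper_force: 39.6
```

arm_command --twist '[[0,0,0],[0,0,0],[0,0,0],[0,0,0],[0,0,0],[0,0,0],[0,0,0],[0,0,0]]' --slide '[[0.002,-0.036,0],[0.002,-0.036,0],[0.002,-0.036,0],[0.002,-0.036,0],[0.002,-0.036,0],[0,-0.0177,0],[0,0,0],[0,0,0]]' --claw '[0.015,0.015,0.015,0.015,0.015,0.015,0.015,0.015]'

```text
time_s: 11.83
tool_pos: [554.3, 236.5, 113.7]
ee_rot: [0.999, -0.033, -0.001, 0.0]
ft_force: [-0.8, -0.6, -1.1]
finger_gap: 0.241
gripper_force: 39.6
```

Run:
```python
from h import *
s,R=state();p,d=vision.grab_frame("wrist");cv2.imwrite("pics/w4.png",p[:,:,::-1])
```

```text
t 11.83 pos [554.3 236.5 113.7] yaw deg -3.82 zaxis [-1.5e-03 -7.0e-04 -1.0e+00] F [-0.8 -0.6 -1.1] gap 0.241 grip 39.603518361691386
```

View pics/w4.png

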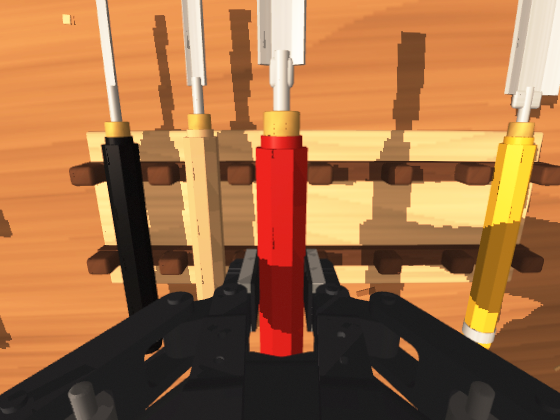

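The red gouge is straight over its slot, between the far-rail teeth at (240,173) and (320,173). Pale is seated with its front at (201,131), but black's is at (120,138) and yellow's at (517,140), so pale may sit a few mm too far forward. I quantify that.

```bash
python3 - <<'E'
from h import *
s,R=state()
a=np.radians(-3.95);ex=np.array([np.cos(a),np.sin(a)]);ey=np.array([-np.sin(a),np.cos(a)]);c=np.array([551,208.2])
for n,u,v,z in(('black front',120,139,36),('pale front',201,131,36),('yellow front',517,140,36),('held front',281,147,s['tool_pos'][2]+3),('black ferr',117,122,34),('pale ferr',199,114,34),('yel ferr',521,122,34),('held ferr',282,112,s['tool_pos'][2]+1),
 ('t1',84,171,36),('t2',162,171,36),('t3',240,171,36),('t4',320,171,36),('t5',397,171,36),('t6',473,171,36),('t7',548,171,36),('n1',102,258,36),('n7',524,258,36)):
  w=wat_z(u,v,z,s,R)[:2]-c;print(n,(w@ex).round(1),(w@ey).round(1))
E
python3 - <<'E'
import cv2
a=cv2.imread("pics/w4.png");cv2.imwrite("pics/c5.png",cv2.resize(a[90:200,60:260],None,fx=4,fy=4,interpolation=cv2.INTER_CUBIC))
E
```

```text
t 11.88 pos [554.2 235.5 113.7] yaw deg -3.89 zaxis [-0.0018 -0.001  -1.    ] F [ 0.5 -0.2 -0.8] gap 0.246 grip 39.60376750677824
black front 62.5 135.7
pale front 67.4 80.1
yellow front 63.0 -135.1
held front 63.6 26.9
black ferr 73.6 137.2
pale ferr 78.4 81.2
yel ferr 75.0 -137.1
held ferr 77.6 26.5
t1 40.9 164.5
t2 40.7 109.1
t3 40.6 55.0
t4 40.7 -0.1
t5 40.9 -53.5
t6 41.3 -107.5
t7 41.8 -162.9
n1 -25.5 162.5
n7 -25.6 -160.4
```

View pics/c5.png

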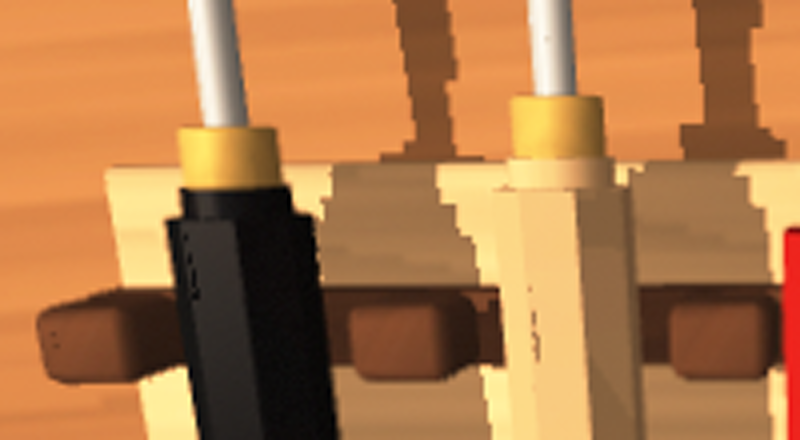

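Pale is about 5 mm too far forward. I place red 4 mm further back than planned, then nudge pale back.

arm_command --twist '[[0,0,0],[0,0,0],[0,0,0],[0,0,0],[0,0,0],[0,0,0],[0,0,0],[0,0,0]]' --slide '[[-0.0045,0,0.01],[0,0,0.025],[0,0,0.02],[0,0,0.01],[0,0,0.006],[0,0,0.006],[0,0,0.003],[0,0,0]]' --claw '[0.015,0.015,0.015,0.015,0.015,0.015,0.015,0.015]'

```text
time_s: 12.55
tool_pos: [550.7, 236.1, 34.4]
ee_rot: [0.999, -0.034, 0.0, -0.0]
ft_force: [0.4, -0.1, -0.9]
finger_gap: 0.243
gripper_force: 39.6
```

arm_command --twist '[[0,0,0],[0,0,0],[0,0,0],[0,0,0],[0,0,0],[0,0,0],[0,0,0]]' --slide '[[0,0,0.001],[0,0,0],[0,0,0],[0,0,0],[0,0,0],[0,0,0],[0,0,0]]' --claw '[0.015,0.015,0.015,0.04,0.04,0.04,0.04]'

```text
time_s: 13.13
tool_pos: [550.6, 236.5, 33.6]
ee_rot: [0.999, -0.034, 0.0, -0.0]
ft_force: [-0.3, -1.5, -0.1]
finger_gap: 0.469
gripper_force: 0.0
```

arm_command --twist '[[0,0,0],[0,0,0],[0,0,0],[0,0,0],[0,0,0],[0,0,0],[0,0,0],[0,0,0]]' --slide '[[0,0,-0.02],[0,0,-0.03],[0.001,-0.028,0],[0.001,-0.0275,0],[0,0,0],[0,0,0.025],[0,0,0.015],[0,0,0.007]]' --claw '[0.04,0.04,0.04,0.04,0.04,0.04,0.04,0.04]'

```text
time_s: 13.8
tool_pos: [554.8, 290.7, 33.9]
ee_rot: [0.999, -0.034, -0.002, 0.001]
ft_force: [-0.0, -0.1, 0.5]
finger_gap: 0.468
gripper_force: 0.0
```

arm_command --twist '[[0,0,0],[0,0,0],[0,0,0],[0,0,0],[0,0,0],[0,0,0],[0,0,0],[0,0,0]]' --slide '[[0,0,0.003],[0,0,0],[0,0,0],[0,0,0],[0,0,0],[0,0,-0.004],[-0.003,0,0],[-0.002,0,0]]' --claw '[0.04,0.015,0.015,0.015,0.015,0.015,0.015,0.015]'

```text
time_s: 14.47
tool_pos: [551.2, 292.1, 37.9]
ee_rot: [0.999, -0.034, 0.0, -0.0]
ft_force: [0.2, -0.1, -2.6]
finger_gap: 0.242
gripper_force: 41.5
```

arm_command --twist '[[0,0,0],[0,0,0],[0,0,0],[0,0,0],[0,0,0],[0,0,0]]' --slide '[[0,0,0.002],[0,0,0.002],[0,0,0],[0,0,0],[0,0,0],[0,0,0]]' --claw '[0.015,0.015,0.015,0.04,0.04,0.04]'

```text
time_s: 14.97
tool_pos: [551.3, 291.9, 33.1]
ee_rot: [0.999, -0.034, 0.0, -0.0]
ft_force: [0.1, 0.2, -0.7]
finger_gap: 0.468
gripper_force: 0.0
```

arm_command --twist '[[0,0,0],[0,0,0],[0,0,0],[0,0,2.1],[0,0,0],[0,0,0],[0,0,0],[0,0,0]]' --slide '[[0,0,-0.01],[0,0,-0.035],[0,0,-0.04],[0,0,0],[0.0015,0.0354,0],[0.0015,0.0354,0],[0.0015,0.0354,0],[0.0015,0.0354,0]]' --claw '[0.04,0.04,0.04,0.05,0.05,0.05,0.05,0.05]'

```text
time_s: 15.63
tool_pos: [542.2, 149.2, 119.2]
ee_rot: [0.999, -0.052, 0.0, -0.0]
ft_force: [0.4, -0.6, 0.2]
finger_gap: 0.58
gripper_force: 0.0
```

arm_command --twist '[[0,0,0],[0,0,0],[0,0,0],[0,0,0],[0,0,0],[0,0,0],[0,0,0],[0,0,0]]' --slide '[[0.0015,0.0354,0],[0.0015,0.0354,0],[0.0015,0.0354,0],[0.0015,0.0354,0],[0.0015,0.0354,0],[0.0015,0.0354,0],[0.0015,0.0354,0],[0.0015,0.0354,0]]' --claw '[0.05,0.05,0.05,0.05,0.05,0.05,0.05,0.05]'

```text
time_s: 16.3
tool_pos: [524.7, -134.2, 119.3]
ee_rot: [0.999, -0.052, 0.001, 0.0]
ft_force: [0.5, 0.5, 0.4]
finger_gap: 0.581
gripper_force: 0.0
```

arm_command --twist '[[0,0,0],[0,0,0],[0,0,0],[0,0,0],[0,0,0],[0,0,0]]' --slide '[[0.0015,0.0354,0],[0.0015,0.0354,0],[0.0015,0.0354,0],[0,0,0],[0,0,0],[0,0,0]]' --claw '[0.05,0.05,0.05,0.05,0.05,0.05]'

```text
time_s: 16.8
tool_pos: [518.1, -238.7, 118.6]
ee_rot: [0.999, -0.053, 0.0, -0.0]
ft_force: [-0.1, 0.1, -0.9]
finger_gap: 0.586
gripper_force: 0.0
```

Run:
```python
from h import *
s,R=state();p,d=vision.grab_frame("wrist");cv2.imwrite("pics/w5.png",p[:,:,::-1])
print(wpix([[408,-227.3,11],[517.4,-238.8,11],[576.5,-245,11]],s,R))
q=p.astype(int);m=((q[...,1]>q[...,0]+40)&(q[...,1]>q[...,2]+30)).astype(np.uint8)
n,l,st,_=cv2.connectedComponentsWithStats(m);k=1+st[1:,4].argmax();v,u=np.where(l==k)
print(st[k],[(r,round(u[v==r].mean(),1)) for r in range(v.min(),v.max(),25)])
c=lambda r:(u[v==r].mean(),r)
for r in (v.min()+5,v.max()-5): print(wat_z(*c(r),15,s,R))
```

```text
t 16.8 pos [ 518.1 -238.7  118.6] yaw deg -6.04 zaxis [ 3.e-04  0.e+00 -1.e+00] F [-0.1  0.1 -0.9] gap 0.586 grip 0.0
[[280.56607591 327.9248988 ]
 [280.51670618 214.04099718]
 [280.47137249 139.78254335]]
[ 264  131   28  184 4517] [(131, np.float64(277.0)), (156, np.float64(278.0)), (181, np.float64(278.0)), (206, np.float64(276.7)), (231, np.float64(278.5)), (256, np.float64(279.0)), (281, np.float64(278.5)), (306, np.float64(278.5))]
[ 579.77241498 -242.73477301   15.        ]
[ 431.0670621  -227.89530723   15.        ]
```

arm_command --twist '[[0,0,0],[0,0,0],[0,0,0],[0,0,0],[0,0,0],[0,0,0],[0,0,0],[0,0,0]]' --slide '[[-0.001,-0.0008,0.015],[0,0,0.025],[0,0,0.025],[0,0,0.02],[0,0,0.01],[0,0,0.005],[0,0,0.002],[0,0,0]]' --claw '[0.05,0.05,0.05,0.05,0.05,0.05,0.05,0.05]'

```text
time_s: 17.52
tool_pos: [518.0, -237.3, 16.8]
ee_rot: [0.999, -0.052, 0.0, 0.0]
ft_force: [-0.1, -0.8, 1.1]
finger_gap: 0.581
gripper_force: 0.0
```

arm_command --twist '[[0,0,0],[0,0,0],[0,0,0],[0,0,0],[0,0,0],[0,0,0],[0,0,0]]' --slide '[[0,0,0.001],[0,0,0],[0,0,0],[0,0,0],[0,0,0],[0,0,0],[0,0,0]]' --claw '[0.05,0.05,0.015,0.015,0.015,0.015,0.015]'

```text
time_s: 18.1
tool_pos: [517.7, -237.8, 16.1]
ee_rot: [0.999, -0.052, 0.001, 0.0]
ft_force: [-1.0, 0.6, 4.8]
finger_gap: 0.24
gripper_force: 40.2
```

arm_command --twist '[[0,0,0],[0,0,0],[0,0,0],[0,0,-2.1],[0,0,0],[0,0,0],[0,0,0],[0,0,0]]' --slide '[[0,0,-0.005],[0,0,-0.02],[0,0,-0.035],[0,0,-0.035],[0,-0.02,-0.004],[0,-0.036,0],[0,-0.036,0],[0,-0.036,0]]' --claw '[0.015,0.015,0.015,0.015,0.015,0.015,0.015,0.015]'

```text
time_s: 18.77
tool_pos: [525.3, -108.9, 114.3]
ee_rot: [0.999, -0.035, -0.0, -0.0]
ft_force: [1.0, -0.3, -1.2]
finger_gap: 0.246
gripper_force: 39.4
```

arm_command --twist '[[0,0,0],[0,0,0],[0,0,0],[0,0,0],[0,0,0],[0,0,0],[0,0,0],[0,0,0]]' --slide '[[0,-0.035,0],[0,-0.035,0],[0,-0.035,0],[0,-0.035,0],[0,-0.035,0],[0,-0.035,0],[0,-0.035,0],[0,-0.035,0]]' --claw '[0.015,0.015,0.015,0.015,0.015,0.015,0.015,0.015]'

```text
time_s: 19.43
tool_pos: [544.3, 171.0, 113.9]
ee_rot: [0.999, -0.034, -0.001, 0.0]
ft_force: [0.3, -0.7, -1.6]
finger_gap: 0.242
gripper_force: 39.4
```

arm_command --twist '[[0,0,0],[0,0,0],[0,0,0],[0,0,0]]' --slide '[[0,-0.0118,0],[0,0,0],[0,0,0],[0,0,0]]' --claw '[0.015,0.015,0.015,0.015]'

```text
time_s: 19.77
tool_pos: [545.1, 180.1, 113.8]
ee_rot: [0.999, -0.034, -0.001, 0.0]
ft_force: [0.9, -0.4, -0.9]
finger_gap: 0.241
gripper_force: 39.5
```

Run:
```python
from h import *
s,R=state();p,d=vision.grab_frame("wrist");cv2.imwrite("pics/w6.png",p[:,:,::-1])
```

```text
t 19.77 pos [545.1 180.1 113.8] yaw deg -3.94 zaxis [-1.6e-03 -8.0e-04 -1.0e+00] F [ 0.9 -0.4 -0.9] gap 0.241 grip 39.466862571425736
```

View pics/w6.png

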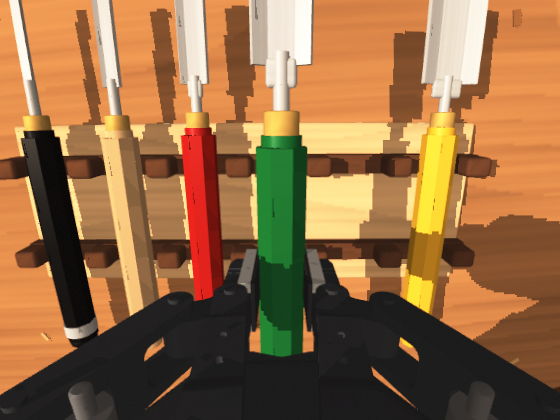

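Black, pale, red and yellow ferrules line up at rows 116, 115, 112 and 113, so they are within 2 mm of one another. Green is centred over its slot between the teeth at (240,165) and (320,165). I lower it.

arm_command --twist '[[0,0,0],[0,0,0],[0,0,0],[0,0,0],[0,0,0],[0,0,0],[0,0,0],[0,0,0]]' --slide '[[-0.001,0,0.01],[0,0,0.025],[0,0,0.02],[0,0,0.01],[0,0,0.006],[0,0,0.005],[0,0,0.003],[0,0,0]]' --claw '[0.015,0.015,0.015,0.015,0.015,0.015,0.015,0.015]'

```text
time_s: 20.48
tool_pos: [545.0, 181.2, 35.3]
ee_rot: [0.999, -0.034, 0.0, -0.0]
ft_force: [-1.0, 0.3, -0.8]
finger_gap: 0.24
gripper_force: 39.5
```

arm_command --twist '[[0,0,0],[0,0,0],[0,0,0],[0,0,0],[0,0,0],[0,0,0],[0,0,0]]' --slide '[[0,0,0.001],[0,0,0],[0,0,0],[0,0,0],[0,0,0],[0,0,0],[0,0,0]]' --claw '[0.015,0.015,0.015,0.04,0.04,0.04,0.04]'

```text
time_s: 21.07
tool_pos: [545.0, 181.4, 34.6]
ee_rot: [0.999, -0.034, 0.0, -0.0]
ft_force: [0.6, -1.2, 0.1]
finger_gap: 0.465
gripper_force: 0.0
```

arm_command --twist '[[0,0,0],[0,0,0],[0,0,0],[0,0,-2.16],[0,0,0],[0,0,0],[0,0,0],[0,0,0]]' --slide '[[0,0,-0.01],[0,0,-0.035],[0,0,-0.04],[0,0,0],[-0.002,0.036,0],[-0.002,0.036,0],[-0.002,0.036,0],[-0.002,0.036,0]]' --claw '[0.04,0.04,0.04,0.05,0.05,0.05,0.05,0.05]'

```text
time_s: 21.73
tool_pos: [532.2, 36.4, 120.4]
ee_rot: [1.0, -0.015, 0.001, -0.0]
ft_force: [0.6, -0.9, -0.3]
finger_gap: 0.586
gripper_force: 0.0
```

arm_command --twist '[[0,0,0],[0,0,0],[0,0,0],[0,0,0],[0,0,0],[0,0,0],[0,0,0],[0,0,0]]' --slide '[[-0.002,0.036,0],[-0.002,0.036,0],[-0.002,0.036,0],[-0.002,0.036,0],[-0.002,0.036,0],[-0.002,0.036,0],[-0.002,0.036,0],[-0.002,0.036,0]]' --claw '[0.05,0.05,0.05,0.05,0.05,0.05,0.05,0.05]'

```text
time_s: 22.4
tool_pos: [507.5, -251.6, 120.4]
ee_rot: [1.0, -0.015, 0.001, 0.0]
ft_force: [0.7, 0.5, 0.2]
finger_gap: 0.587
gripper_force: 0.0
```

arm_command --twist '[[0,0,0],[0,0,0],[0,0,0],[0,0,0],[0,0,0],[0,0,0],[0,0,0],[0,0,0]]' --slide '[[-0.002,0.036,0],[-0.002,0.036,0],[-0.002,0.036,0],[-0.002,0.036,0],[-0.002,0.034,0],[0,0,0],[0,0,0],[0,0,0]]' --claw '[0.05,0.05,0.05,0.05,0.05,0.05,0.05,0.05]'

```text
time_s: 23.07
tool_pos: [492.0, -427.2, 119.5]
ee_rot: [1.0, -0.015, -0.0, -0.0]
ft_force: [-0.3, 0.4, -0.6]
finger_gap: 0.583
gripper_force: 0.0
```

Run:
```python
from h import *
s,R=state();p,d=vision.grab_frame("wrist");cv2.imwrite("pics/w7.png",p[:,:,::-1])
print(wpix([[382.4,-424.1,11],[492.4,-427.4,11]],s,R))
q=p.astype(int);m=((q[...,2]>q[...,0]+40)&(q[...,2]>q[...,1]+30)).astype(np.uint8)
n,l,st,_=cv2.connectedComponentsWithStats(m);k=1+st[1:,4].argmax();v,u=np.where(l==k)
print(st[k],[(r,round(u[v==r].mean(),1)) for r in range(v.min(),v.max(),25)])
```

```text
t 23.07 pos [ 492.  -427.2  119.5] yaw deg -1.77 zaxis [-2.e-04  3.e-04 -1.e+00] F [-0.3  0.4 -0.6] gap 0.583 grip 0.0
[[280.48966128 326.27130979]
 [280.40546996 212.39476605]]
[ 263  128   28  185 4713] [(128, np.float64(274.7)), (153, np.float64(276.5)), (178, np.float64(277.0)), (203, np.float64(277.5)), (228, np.float64(277.5)), (253, np.float64(278.0)), (278, np.float64(278.5)), (303, np.float64(278.5))]
```

arm_command --twist '[[0,0,-0.5],[0,0,0],[0,0,0],[0,0,0],[0,0,0],[0,0,0],[0,0,0],[0,0,0]]' --slide '[[0.0007,-0.001,0.015],[0,0,0.025],[0,0,0.025],[0,0,0.02],[0,0,0.01],[0,0,0.005],[0,0,0.002],[0,0,0]]' --claw '[0.05,0.05,0.05,0.05,0.05,0.05,0.05,0.05]'

```text
time_s: 23.78
tool_pos: [493.8, -426.3, 18.1]
ee_rot: [1.0, -0.01, 0.0, 0.0]
ft_force: [-0.4, 1.5, 0.4]
finger_gap: 0.585
gripper_force: 0.0
```

arm_command --twist '[[0,0,0],[0,0,0],[0,0,0],[0,0,0],[0,0,0],[0,0,0],[0,0,0]]' --slide '[[0,0,0.001],[0,0,0.001],[0,0,0],[0,0,0],[0,0,0],[0,0,0],[0,0,0]]' --claw '[0.05,0.05,0.015,0.015,0.015,0.015,0.015]'

```text
time_s: 24.37
tool_pos: [493.5, -426.7, 16.1]
ee_rot: [1.0, -0.011, 0.0, 0.0]
ft_force: [0.2, 1.6, 3.8]
finger_gap: 0.244
gripper_force: 40.5
```

arm_command --twist '[[0,0,0],[0,0,0],[0,0,0],[0,0,2.66],[0,0,0],[0,0,0],[0,0,0],[0,0,0]]' --slide '[[0,0,-0.005],[0,0,-0.02],[0,0,-0.035],[0,0,-0.035],[0,-0.02,-0.004],[0,-0.036,0],[0,-0.036,0],[0,-0.036,0]]' --claw '[0.015,0.015,0.015,0.015,0.015,0.015,0.015,0.015]'

```text
time_s: 25.03
tool_pos: [501.0, -297.5, 114.1]
ee_rot: [0.999, -0.035, -0.0, -0.0]
ft_force: [0.5, -0.0, -1.0]
finger_gap: 0.245
gripper_force: 39.9
```

arm_command --twist '[[0,0,0],[0,0,0],[0,0,0],[0,0,0],[0,0,0],[0,0,0],[0,0,0],[0,0,0]]' --slide '[[0.001,-0.036,0],[0.001,-0.036,0],[0.001,-0.036,0],[0.001,-0.036,0],[0.001,-0.036,0],[0.001,-0.036,0],[0.001,-0.036,0],[0.001,-0.036,0]]' --claw '[0.015,0.015,0.015,0.015,0.015,0.015,0.015,0.015]'

```text
time_s: 25.7
tool_pos: [528.7, -10.3, 114.2]
ee_rot: [0.999, -0.034, -0.0, 0.0]
ft_force: [0.3, -0.9, -1.1]
finger_gap: 0.242
gripper_force: 39.9
```

arm_command --twist '[[0,0,0],[0,0,0],[0,0,0],[0,0,0],[0,0,0],[0,0,0],[0,0,0]]' --slide '[[0.001,-0.036,0],[0.001,-0.036,0],[0,-0.036,0],[0,-0.0297,0],[0,0,0],[0,0,0],[0,0,0]]' --claw '[0.015,0.015,0.015,0.015,0.015,0.015,0.015]'

```text
time_s: 26.28
tool_pos: [540.0, 125.0, 113.9]
ee_rot: [0.999, -0.034, -0.001, 0.0]
ft_force: [-0.6, -0.4, -1.6]
finger_gap: 0.237
gripper_force: 39.9
```

Run:
```python
from h import *
s,R=state();p,d=vision.grab_frame("wrist");cv2.imwrite("pics/w8.png",p[:,:,::-1])
```

```text
t 26.28 pos [540.  125.  113.9] yaw deg -3.88 zaxis [-1.5e-03 -5.0e-04 -1.0e+00] F [-0.6 -0.4 -1.6] gap 0.237 grip 39.9127849470824
```

View pics/w8.png

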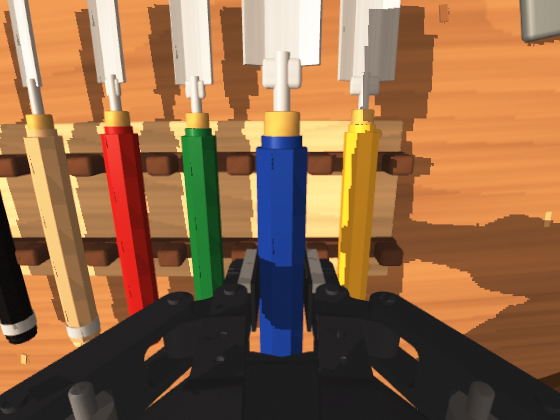

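Pale, red, green and yellow line up at ferrule rows 115, 111, 112 and 110. Blue is centred over its slot between the teeth at (243,163) and (320,163). I lower it.

arm_command --twist '[[0,0,0],[0,0,0],[0,0,0],[0,0,0],[0,0,0],[0,0,0],[0,0,0],[0,0,0]]' --slide '[[0,0,0.01],[0,0,0.025],[0,0,0.02],[0,0,0.01],[0,0,0.006],[0,0,0.005],[0,0,0.003],[0,0,0]]' --claw '[0.015,0.015,0.015,0.015,0.015,0.015,0.015,0.015]'

```text
time_s: 27.0
tool_pos: [540.8, 125.2, 35.3]
ee_rot: [0.999, -0.034, 0.0, -0.0]
ft_force: [-0.3, 0.3, -0.8]
finger_gap: 0.243
gripper_force: 39.9
```

arm_command --twist '[[0,0,0],[0,0,0],[0,0,0],[0,0,0],[0,0,0],[0,0,0],[0,0,0]]' --slide '[[0,0,0.001],[0,0,0],[0,0,0],[0,0,0],[0,0,0],[0,0,0],[0,0,0]]' --claw '[0.015,0.015,0.015,0.04,0.04,0.04,0.04]'

```text
time_s: 27.58
tool_pos: [540.9, 125.4, 34.6]
ee_rot: [0.999, -0.034, 0.0, -0.0]
ft_force: [0.3, -0.2, 0.0]
finger_gap: 0.469
gripper_force: 0.0
```

arm_command --twist '[[0,0,0],[0,0,0],[0,0,0],[0,0,0],[0,0,0],[0,0,0],[0,0,0],[0,0,0]]' --slide '[[0,0,-0.01],[0,0,-0.035],[0,0,-0.04],[0,0,-0.04],[0,0.035,0],[0,0.035,0],[0,0.035,0],[0,0.035,0]]' --claw '[0.04,0.04,0.04,0.04,0.04,0.04,0.04,0.04]'

```text
time_s: 28.25
tool_pos: [530.9, -15.5, 160.7]
ee_rot: [0.999, -0.033, 0.001, -0.0]
ft_force: [0.2, -0.6, 0.1]
finger_gap: 0.467
gripper_force: 0.0
```

arm_command --twist '[[0,0,0],[0,0,0],[0,0,0],[0,0,0],[0,0,0],[0,0,0],[0,0,0],[0,0,0]]' --slide '[[0,0.035,0],[0,0.035,0],[0,0.035,0],[0,0.035,0],[0,0.035,0],[0,0.035,0],[0,0.035,0],[0,0,0]]' --claw '[0.04,0.04,0.04,0.04,0.04,0.04,0.04,0.04]'

```text
time_s: 28.92
tool_pos: [513.9, -263.7, 160.0]
ee_rot: [0.999, -0.037, 0.0, 0.001]
ft_force: [0.6, 0.4, 0.6]
finger_gap: 0.468
gripper_force: 0.0
```

Run:
```python
from h import *
state();p,d=vision.grab_frame("top");b,_=vision.grab_frame("scene")
A=cv2.resize(p[190:310,105:265,::-1],(760,570),interpolation=cv2.INTER_CUBIC)[:,:]
B=cv2.resize(b[115:240,240:410,::-1],(400,294),interpolation=cv2.INTER_CUBIC)
A=cv2.resize(A,(400,300));cv2.imwrite("pics/fin.png",cv2.resize(np.vstack([A,B]),(400,594)))
```

```text
t 28.92 pos [ 513.9 -263.7  160. ] yaw deg -4.2 zaxis [ 8.0e-04 -1.3e-03 -1.0e+00] F [0.6 0.4 0.6] gap 0.468 grip 0.0
```

View pics/fin.png

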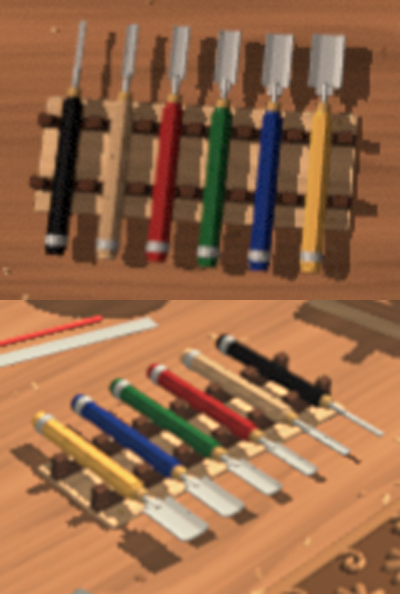

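All six gouges lie in the slots in order: black, pale, red, green, blue, yellow. They are parallel, with their blades in line and pointing away from the robot.

```bash
python3 -c "
from cell import arm
print(arm.hand_in())"
```

```text
the job is handed in; nothing more can be done
None
```

I laid the four loose gouges in the rest so the row runs black, pale, red, green, blue, yellow from narrowest to widest, with blades in line to about 2–3 mm by the camera check (pale was regripped once to move it back 5 mm), and handed the job in at about 29 s; no verdict came back.

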